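Fit the right check plate in the food analyser

TASK

Before the first samples, the analyser needs its check plate. Of the three look-alike plates standing in the grey rack, take the one whose metal blade is the right width for the slot in the analyser's sloping face (it fills the slot with only a little play; one is too wide and one far too narrow) and push it, blade first, fully home in the slot, so that the handle's shoulders come down on the sloping face before you let go. Leave the other two plates standing in the rack and do not disturb the jar, the cup and the carton.

Things in the scene. Friction and masses are not known exactly. Their poses are not given: they have to be found in the camera images.
- plate_narrow: Check plate upright in one of the rack's bays (which one varies): aluminium blade 34 mm wide x 8 thick x 80 long under a white handle 86 wide x 14 thick x 50 tall (0.16 kg). Origin: centre of the blade's lower end; z up through blade and handle, y along the width, x through the thickness. Handle at z = 80 to 130 mm; its underside forms two shoulders. Too narrow for the slot.
- plate_mid: Check plate upright in one of the rack's bays (which one varies): aluminium blade 52 mm wide x 8 thick x 80 long under a white handle 86 wide x 14 thick x 50 tall (0.16 kg). Origin: centre of the blade's lower end; z up through blade and handle, y along the width, x through the thickness. Handle at z = 80 to 130 mm; its underside forms two shoulders. Right for the slot, which is 57 mm wide.
- plate_wide: Check plate upright in one of the rack's bays (which one varies): aluminium blade 68 mm wide x 8 thick x 80 long under a white handle 86 wide x 14 thick x 50 tall (0.16 kg). Origin: centre of the blade's lower end; z up through blade and handle, y along the width, x through the thickness. Handle at z = 80 to 130 mm; its underside forms two shoulders. Too wide for the slot.
- slot (a point): Centre of the slot's mouth, level with the sloping face, 130 mm above the bench. z points straight out of the slot, 30 degrees from vertical, leaning to the analyser's front; y along the slot's width, x across it, up the slope. Slot 57 mm (y) x 12 mm (x), 2 mm chamfer, 84 mm deep: an 80 mm blade goes in until the shoulders meet the face. Nothing rises above the face's plane.
- analyser: White and grey bench-top analyser, fixed, 220 mm wide (y) and 300 mm deep (x from -90 to +210 mm), at most 150 mm tall. Origin on the bench straight below the slot's mouth; front is -x. It stands on either the left or the right of the bench.
- rack: Grey plastic rack, fixed, 60 mm (x) x 310 mm (y) x 45 mm tall. Origin: centre of its underside. Three equal bays at y = -100, 0 and +100 mm, each 10 mm (x) x 72 mm (y), 35 mm deep (bay floor 10 mm above the bench). The lower 35 mm of each blade is inside its bay.
- jar: Bystander: screw-cap jar, 48 mm diameter, 60 mm tall, beyond the rack. Origin: centre of its underside.
- cup: Bystander: white sample cup, 56 mm rim diameter, 55 mm tall, beyond the rack. Origin: centre of its underside.
- carton: Bystander: paper-white closed carton, 60 x 60 x 45 mm tall, beyond the rack. Origin: centre of its underside.
Things that resemble listed ones, but are neither listed nor needed, are in the scene too. Leave any black or pink look-alike of the plate_mid alone.

How it is judged:
By the outcome, as a careful person would: the job done as asked, in the order asked, and still so for the second after the job is handed in, with the robot touching nothing.
It also fails if it takes over 45 s, if anything falls off the work surface, if the arm or the gripper's body presses on something with over 40 N, if the wrist force passes 120 N, or if a joint passes its speed limit or range.

ROBOT

A 6-joint arm with a two-finger parallel gripper is mounted at the origin on the work surface. World frame = base frame: x ahead of the robot, y to its left, z up, the work surface at z = 0. Lengths are in m, angles in rad, forces in N, time in s.
With the tool pointing down it reaches from about 0.35 to 0.875 m from the base axis. Payload 4.2 kg.
Tool frame: the origin (TCP) lies midway between the tips of the shut fingers; the grasp point (between the pads) lies 19 mm behind it; z points along the fingers, y is the line along which they close (so a half turn about z gives the same grasp; the last joint's range is limited). The gripper opens to 85 mm and grips with 20 to 120 N. Pads are 22 mm wide; open, the fingers measure 114 mm over their backs; the gripper's body (76 mm by 85 mm) begins 54 mm behind the grasp point. The pads swing forward as they close: fully open they stand 13 mm farther back than shut.
Start: joints at [1.387, 0.385, 0.008, 0, -1.194, -0.259], TCP at [0.268, 0.565, 0.231] pointing down, gripper open.
Joint ranges: [-3.14, 3.14], [-1.21, 2.06], [-1.07, 1.41], [-3.16, 2.05], [-2.99, -0.16], [-3.1, 3.1]. Speed limits (rad/s): [2.79, 2.79, 3.14, 3.14, 3.14, 3.14].

INTERFACE

Orientations are given as a unit quaternion [w, x, y, z].
In Python, from plant import arm, imaging gives the robot as it stands. The module is installed in compiled form; this text tells all that it offers.
- The arm moves only by the tool servo_tool, never from a script. Its argument "steps" is one flat list of numbers, 4 for each row, row after row: the shift along the tool's x, y, z in m, then the turn about the tool's z in rad. A call has 1 to 5 rows; each row is the pose to reach, as a shift and turn from the pose commanded when the call began, along the tool's axes at that moment; what a row does not reach only later rows make up. A row lasts 1/10 s, in which the tool goes at most 50 mm and 8.59 degrees, less where a joint would pass 70% of its speed; a pose out of reach is approached as far as the arm can. A call with a gripper value outside its range is refused whole. "hand" is the opening, from 0 (shut) to 1 (fully open), set as the call begins (left out, the last holds). The fingers move at their own pace and stop on an object; "newtons" is the grip in N (left out, the last holds). Time passes only in rows, so rows that repeat a pose let the fingers close. It gives the time, the measured TCP pose, the force, the opening and the grip force at its end, in the units of the state.
- arm.get_state(): the state, without advancing time (a new reading comes with each control period).
- imaging.snapshot(name): name is "side" or "top" or "wrist"; returns (picture, depth): 480x640x3 uint8, red, green, blue; 480x640 float32, m along the optical axis (not along the pixel's ray), 0 where there is no reading.
- imaging.camera_model(name): a dict with "fov_y" (degrees; the focal length in pixels is half the picture's height over the tangent of half this angle, whatever the lens; pixels are square), "cx", "cy" (the principal point, pixels), "xyz" and "attitude" of the camera in the world; the wrist camera has in their place "T_tool_cam" (4x4, takes a point from camera to tool coordinates, whose origin is the TCP and whose axes are the flange's). Camera axes: x right, y up, looking along -z (the intrinsics and any distortion apply to the point x, -y, -z); pixel columns grow to the right and rows downward; lengths in m; the calibration is good to about 2 mm. A picture is of the moment at which its call begins: read the wrist's pose just before it. camera_model takes no time and is no camera call.
- arm.hand_in(): hands the job in; it is judged then, once.
The state is a dict: "t": time; "joints": joint angles; "joint_vel": joint speeds; "effort": joint torques, N m; "tool_pos": TCP position; "orientation": TCP orientation; "force": force on the tool from outside, world axes, zero at the start; "moment": the same for the moment, N m; "finger_gap": opening from 0.0 (shut) to 1.0 (fully open); "grip_force": force on a finger pad.
Only numpy, scipy, OpenCV 4.12 (cv2) and the standard library are available. Lean on these libraries where they do the work, as an engineer would, in place of code of your own. Each camera call takes 0.05 s, during which the arm holds its last target. There are 200 camera calls.

## Working session

There is one attempt and no reset: what is moved stays moved. The work goes in short steps, Python scripts to look and compute and a tool call to move; the robot and the scene stay as the last step left them, time stands still between calls to the robot, and variables do not carry over. Pictures are saved under pics/ and viewed, at most 10 in all, crops included, and the job is handed in when it is done.

Besides the shell and the picture viewer there is one more tool, called after ">>>" as name(argument=value, ...) on one line, values as JSON. servo_tool: Moves the arm, as the interface text tells. Its arguments: {"type":"object","properties":{"steps":{"type":"array","items":{"type":"number"}},"hand":{"type":"number"},"newtons":{"type":"number"}},"required":["steps"]}

```bash
mkdir -p pics
cat > h.py <<'E'
import numpy as np, cv2
from plant import arm, imaging
from scipy.spatial.transform import Rotation as R
def rot(q): return R.from_quat([q[1],q[2],q[3],q[0]]).as_matrix()
def cam(name,st=None):
    m=imaging.camera_model(name); f=240/np.tan(np.radians(m['fov_y']/2))
    if 'T_tool_cam' in m:
        st=st or arm.get_state(); T=np.eye(4);T[:3,:3]=rot(st['orientation']);T[:3,3]=st['tool_pos']; T=T@np.array(m['T_tool_cam'])
    else:
        T=np.eye(4);T[:3,:3]=rot(m['attitude']);T[:3,3]=m['xyz']
    return m,f,T
def undist(m,f,uv):
    K=np.array([[f,0,m['cx']],[0,f,m['cy']],[0,0,1]])
    d=m.get('distortion',m.get('dist'))
    uv=np.asarray(uv,float).reshape(-1,1,2)
    return cv2.undistortPoints(uv,K,None if d is None else np.array(d,float)).reshape(-1,2)
def plane(name,uv,z,st=None):
    m,f,T=cam(name,st); p=undist(m,f,uv); d=np.c_[p[:,0],-p[:,1],-np.ones(len(p))]@T[:3,:3].T
    return T[:3,3]+d*((z-T[2,3])/d[:,2])[:,None]
def cloud(name,depth,st=None):
    m,f,T=cam(name,st); v,u=np.mgrid[:480,:640]; p=undist(m,f,np.stack([u,v],-1).reshape(-1,2))
    z=depth.reshape(-1,1); c=np.c_[p[:,0],-p[:,1],-np.ones(len(p))]*z
    w=(c@T[:3,:3].T+T[:3,3]).reshape(480,640,3); w[depth==0]=np.nan; return w
E
python3 - <<'E'
from h import *
print(arm.get_state())
for n in ['side','top','wrist']:
    print(n,imaging.camera_model(n))
ims=[]
for n in ['side','top','wrist']:
    st=arm.get_state(); p,d=imaging.snapshot(n); np.savez(f'{n}0.npz',p=p,d=d); cv2.imwrite(f'pics/{n}0.png',p[:,:,::-1])
E
```

```text
{'t': 0.0, 'joints': array([ 1.38655697e+00,  3.85574386e-01,  6.61067932e-03, -4.85416058e-04,
       -1.19398769e+00, -2.58595417e-01]), 'joint_vel': array([-0.00057998, -0.00096961,  0.00086941, -0.00099136, -0.00202521,
       -0.00129016]), 'effort': array([-1.14128616e-03, -3.92291200e+01,  1.88398182e+01,  4.18628097e+00,
       -4.70735933e-03,  1.10351472e-06]), 'tool_pos': array([0.26755256, 0.56418955, 0.2302069 ]), 'orientation': array([ 1.08517273e-03,  9.75566892e-01, -2.19699858e-01, -1.85376966e-04]), 'force': array([-0.46083392,  0.85342948, -0.31606825]), 'moment': array([0.02161924, 0.01975058, 0.04519033]), 'grip_force': 0.0, 'finger_gap': 1.0008500921518586}
side {'fov_y': 56.91321368896629, 'cx': 306.2567444258083, 'cy': 240.31510287751544, 'xyz': array([0.44677703, 0.55342011, 0.66865212]), 'attitude': array([-0.1150353 , -0.03647522,  0.38312321,  0.91578002])}
top {'fov_y': 43.4243849277415, 'cx': 325.9191056368073, 'cy': 245.83057619072542, 'xyz': array([0.35042402, 0.01699557, 1.25679689]), 'attitude': array([-0.69412319, -0.05710913,  0.05763979,  0.71526862])}
wrist {'fov_y': 68.44828201298303, 'cx': 319.3603541700744, 'cy': 237.9240660444115, 'T_tool_cam': array([[-1.48939045e-03,  9.44556493e-01,  3.28345569e-01,
         8.36808472e-02],
       [ 9.99998883e-01,  1.36593729e-03,  6.06628700e-04,
        -4.68664887e-04],
       [ 1.24495620e-04,  3.28346106e-01, -9.44557473e-01,
        -1.43038891e-01],
       [ 0.00000000e+00,  0.00000000e+00,  0.00000000e+00,
         1.00000000e+00]])}
```

View pics/side0.png

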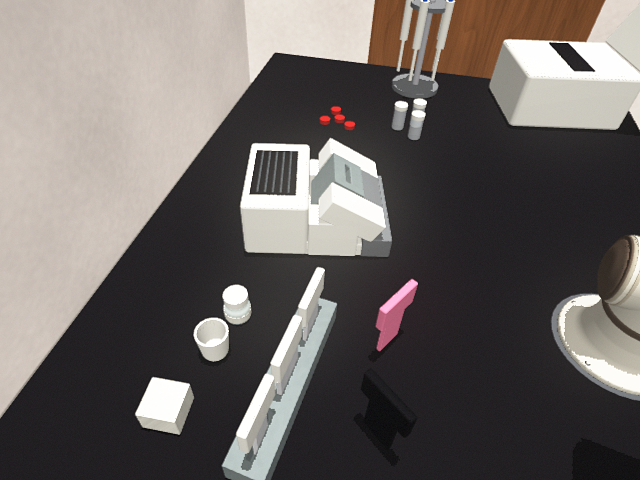

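View pics/top0.png

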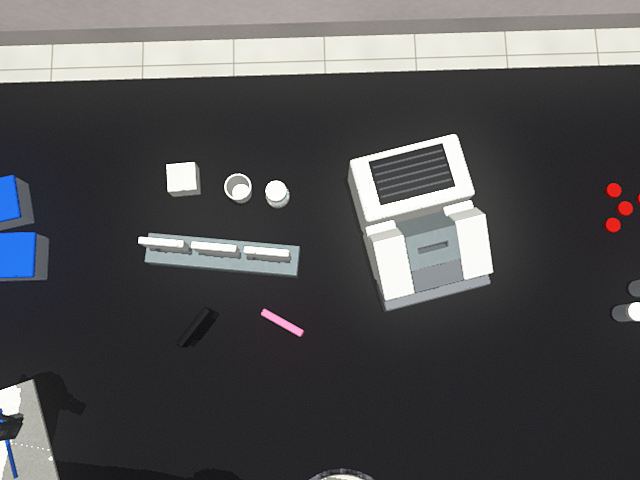

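The side view shows three white plates in the rack at about (255,415), (287,355) and (312,297). The pink look-alike is at (395,315), the black one at (388,405), and the analyser slot at (348,172). The top view shows the rack at (222,255), the slot at (432,246), the carton at (183,178), the cup at (238,187) and the jar at (277,192).

Next I'll measure the rack, the slot and the exposed blade widths.

Run:
```python
from h import *
a=np.load('top0.npz'); W=cloud('top',a['d'])
p=a['p'].astype(int)
# rack: grey, cloud z 35..55
hs=cv2.cvtColor(a['p'],cv2.COLOR_RGB2HSV)
print('px samples rack,slotface,handle',hs[268,200],hs[260,430],hs[248,215],W[268,200],W[260,430],W[248,215])
z=W[...,2]; x=W[...,0]; y=W[...,1]
u,v=np.meshgrid(np.arange(640),np.arange(480))
box=(u>130)&(u<310)&(v>225)&(v<285)
m=(box&(z>.12)&(z<.155)).astype(np.uint8)
n,l,s,c=cv2.connectedComponentsWithStats(m)
for i in range(1,n):
    if s[i,4]<40: continue
    q=W[l==i]; r=cv2.minAreaRect((q[:,:2]*1000).astype(np.float32)); print('handle',c[i],np.median(q[:,2]),r)
m=box&(z>.035)&(z<.055); r=cv2.minAreaRect((W[m][:,:2]*1000).astype(np.float32)); print('rack',r,np.median(W[m][:,2]))
# analyser slope plane
box=(u>405)&(u<460)&(v>220)&(v<262)&(hs[...,2]>90)
q=W[box&~np.isnan(z)]; 
for _ in range(4):
    C=q.mean(0); n_=np.linalg.svd(q-C,full_matrices=False)[2][2]; n_*=np.sign(n_[2]); e=(q-C)@n_; q=q[abs(e)<.003]
print('slope',C,n_,'tilt',np.degrees(np.arccos(n_[2])),'az',np.degrees(np.arctan2(n_[1],n_[0])),len(q))
# slot dark pixels
print(hs[238:256:2,432,2], hs[246,405:462:4,2])
im=cv2.resize(a['p'][200:300,380:480],(600,600),interpolation=cv2.INTER_CUBIC)[:,:,::-1]
b=np.load('side0.npz')['p']; im2=cv2.resize(b[260:480,215:345],(355,600),interpolation=cv2.INTER_CUBIC)[:,:,::-1]
cv2.imwrite('pics/c1.png',np.hstack([im2,cv2.resize(im,(440,440))[:,:] if 0 else cv2.copyMakeBorder(cv2.resize(im,(440,440)),0,160,0,0,0)]))
```

```text
px samples rack,slotface,handle [95 20 78] [ 90  19 173] [  0   0 255] [0.51615501 0.27721667 0.00766208] [ 0.50354515 -0.18401771  0.11911484] [0.53614344 0.22225714 0.13664319]
handle [161.03816794 241.83715013] 0.13876641378766164 ((551.9658203125, 325.1394958496094), (86.75138854980469, 14.788253784179688), 83.21858978271484)
handle [213.6314433  246.52835052] 0.13866567384557782 ((540.1788330078125, 226.10433959960938), (86.04315948486328, 15.083928108215332), 83.07667541503906)
handle [265.94344473 251.25706941] 0.13889336846458766 ((527.94775390625, 127.35348510742188), (86.0638656616211, 14.480585098266602), 82.680419921875)
rack ((540.154541015625, 226.75418090820312), (310.72991943359375, 61.164772033691406), 83.08749389648438) 0.04460031618704574
slope [ 0.52507515 -0.1894745   0.12624852] [-0.15202975 -0.01352346  0.9882834 ] tilt 8.779372218842749 az -174.91676470604426 394
[174 174 176 145 120 131 135 175 172] [207 177 172 174 179 133  92 121 130 127 126 170 172 168 253]
```

View pics/c1.png

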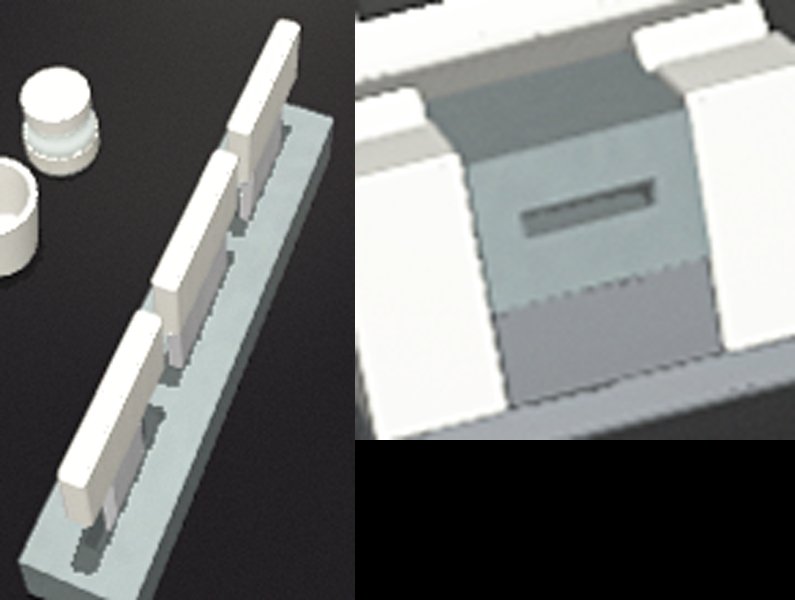

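```bash
cat > m2.py <<'E'
from h import *
# blade edges in side view
o=np.array([215,260]); s=np.array([130/355,220/600])
hs=np.array([[551.97,325.14],[540.18,226.1],[527.95,127.35]])/1000
d=(hs[0]-hs[2]); d/=np.linalg.norm(d); nx=np.array([d[1],-d[0]])
m,f,T=cam('side')
for nm,px,c in [('near',[(114,528),(150,450)],hs[0]),('middle',[(184,366),(232,262)],hs[1]),('far',[(251,218),(287,138)],hs[2])]:
    for q in px:
        p=undist(m,f,[np.array(q)*s+o])[0]; ray=T[:3,:3]@[p[0],-p[1],-1]
        n3=np.r_[nx,0]; P0=np.r_[c-nx*.004,0]
        t=((P0-T[:3,3])@n3)/(ray@n3); P=T[:3,3]+t*ray; print(nm,'along rack from centre mm',round((P[:2]-c)@d*1000,1),'z',round(P[2]*1000,1))
a=np.load('top0.npz'); W=cloud('top',a['d'])
cr=np.array([[521,213],[652,178],[655,200],[525,237]],float); px=np.c_[(cr[:,0]-355)/4.4+380,cr[:,1]/4.4+200]
P=plane('top',px,.13); print(P,'slot mean',P.mean(0))
w=(P[0]+P[3]-P[1]-P[2])[:2]/2; print('width',np.linalg.norm(w),'dir deg',np.degrees(np.arctan2(w[1],w[0])),'proj thickness',np.linalg.norm(P[0]-P[3]),np.linalg.norm(P[1]-P[2]))
po=np.array([[480,175],[685,125],[700,245],[500,295]],float); po=np.c_[(po[:,0]-355)/4.4+380,po[:,1]/4.4+200]
M=np.zeros((480,640),np.uint8); cv2.fillPoly(M,[po.astype(np.int32)],1)
q=W[(M>0)]; q=q[~np.isnan(q[:,2])]
for _ in range(6):
    C=np.median(q,0) if _==0 else q.mean(0); n_=np.linalg.svd(q-C,full_matrices=False)[2][2]; n_*=np.sign(n_[2]); e=(q-C)@n_; q=q[abs(e)<max(.003,.012-.003*_)]
print('slope',C,n_,np.degrees(np.arccos(n_[2])),np.degrees(np.arctan2(n_[1],n_[0])),len(q)); S=P.mean(0); print('plane z at slot',C[2]-((S[:2]-C[:2])@n_[:2])/n_[2])
E
python3 m2.py
```

```text
near along rack from centre mm 26.3 z 45.1
near along rack from centre mm -16.7 z 41.2
middle along rack from centre mm 37.1 z 47.2
middle along rack from centre mm -34.4 z 41.6
far along rack from centre mm 34.5 z 43.6
far along rack from centre mm -30.6 z 41.3
[[ 0.5248954  -0.16016313  0.13      ]
 [ 0.53845337 -0.21742186  0.13      ]
 [ 0.52881775 -0.2181119   0.13      ]
 [ 0.51441761 -0.16131124  0.13      ]] slot mean [ 0.52664603 -0.18925203  0.13      ]
width 0.05871797189039701 dir deg 103.77272782621408 proj thickness 0.010540509040634558 0.00966028919525525
slope [ 0.52616139 -0.18962521  0.12987204] [-0.4910855  -0.11221059  0.86385405] 30.24789106951584 -167.12915916374035 1045
plane z at slot 0.1301960245094594
```

Run:
```python
from h import *
a=np.load('side0.npz'); W=cloud('side',a['d'])
hs=np.array([[551.97,325.14],[540.18,226.1],[527.95,127.35]])/1000
d=(hs[0]-hs[2]); d/=np.linalg.norm(d); nx=np.array([d[1],-d[0]])
for nm,c in zip(['near','mid','far'],hs):
    r=W[...,:2]-c; al=r@d*1000; ac=r@nx*1000; z=W[...,2]*1000
    for lo,hi in [(50,58),(58,66),(66,76),(95,130)]:
        m=(z>lo)&(z<hi)&(abs(al)<50)&(abs(ac)<9)
        if m.sum()>3:
            print(nm,lo,hi,m.sum(),'along pct',np.percentile(al[m],[1,5,50,95,99]).round(1),'across med',np.median(ac[m]).round(1))
im=a['p'][260:370,250:335]; cv2.imwrite('pics/c2.png',cv2.resize(im,None,fx=5.4,fy=5.4,interpolation=cv2.INTER_CUBIC)[:,:,::-1])
```

```text
near 50 58 38 along pct [-14.6 -12.1   5.1  18.6  18.9] across med -0.9
near 58 66 38 along pct [-13.  -12.2   7.2  18.2  18.6] across med -0.9
near 66 76 46 along pct [-13.2 -12.8   2.2  18.   18.5] across med -1.0
near 95 130 498 along pct [-37.2 -32.8  15.3  44.4  44.8] across med -3.9
mid 50 58 54 along pct [-28.6 -26.1  12.4  35.6  36. ] across med -1.1
mid 58 66 58 along pct [-29.  -24.6   8.5  35.3  35.6] across med -1.1
mid 66 76 71 along pct [-28.7 -24.9  11.8  35.3  35.9] across med -1.1
mid 95 130 385 along pct [-36.6 -32.2  18.4  44.5  44.9] across med -4.1
far 50 58 41 along pct [-22.4 -21.7  13.7  27.2  27.3] across med -0.8
far 58 66 38 along pct [-21.  -17.4  13.6  27.3  28.1] across med -0.7
far 66 76 35 along pct [-19.8 -19.    3.9  27.1  27.7] across med -0.9
far 95 130 291 along pct [-37.8 -33.1  16.9  43.9  44.4] across med -3.8
```

View pics/c2.png

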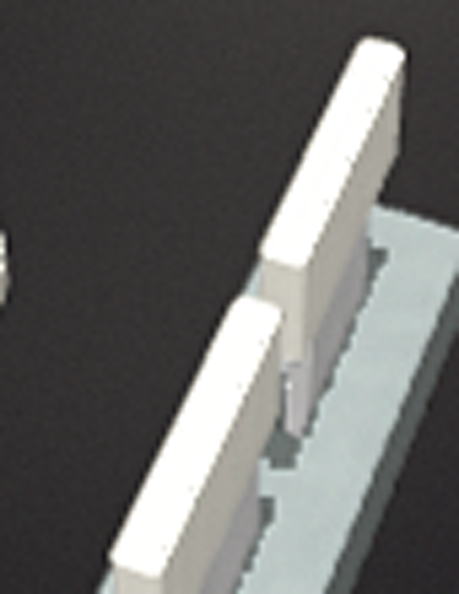

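Candidates for the plate I want:
- Near white plate at (255,415): blade about 34 mm, narrow.
- Middle white plate at (287,355): blade about 68 mm, wide.
- Far white plate at (312,297): blade about 52 mm, right for the slot.
- Pink plate at (395,315) and black plate at (388,405): decoys, to be left alone.

I choose the far one, at world (0.528, 0.127). The close crop shows its blade inset about 17 mm from the handle's end, with visible play in the bay.

The tool stays vertical, so the plan has four steps:
1. Grip the handle near its top.
2. Put the blade tip in the slot mouth.
3. Let the plate tilt to the slot angle in a soft grip.
4. Push it home.

```bash
cat >> h.py <<'E'
def go(xyz,yaw,st=None):
    "tool steps to reach world TCP xyz with tool-y along azimuth yaw (deg, mod 180)"
    st=st or arm.get_state(); M=rot(st['orientation']); d=M.T@(np.array(xyz)-st['tool_pos'])
    a=np.degrees(np.arctan2(M[1,1],M[0,1])); t=(yaw-a+90)%180-90
    print('t',round(st['t'],2),'pos',st['tool_pos'].round(4),'yawY',a.round(2),'F',st['force'].round(1),'gap',round(st['finger_gap'],3),'grip',round(st['grip_force'],1),'j6',st['joints'][5].round(2))
    print('  shift',d.round(4),'turn',round(-np.radians(t),4))
S=np.array([.5266,-.1893,.130]); AZ=13.4
ex=np.array([np.cos(np.radians(AZ)),np.sin(np.radians(AZ)),0]); ez=np.array([0,0,1.])
E
python3 -c "
from h import *
go([.528,.1275,.21],-6.9)"
```

```text
t 0.15 pos [0.2676 0.5643 0.2305] yawY -115.38 F [-0.9  0.5 -0.6] gap 1.001 grip 0.0 j6 -0.26
  shift [0.4225 0.283  0.021 ] turn 1.2483
```

>>> servo_tool(steps=[0.4225, 0.283, 0, 1.248, 0.4225, 0.283, 0, 1.248, 0.4225, 0.283, 0, 1.248, 0.4225, 0.283, 0, 1.248, 0.4225, 0.283, 0, 1.248], hand=1)

```text
t: 0.65
tool_pos: [0.3963, 0.3481, 0.2312]
orientation: [0.0, 0.826, -0.564, -0.0]
force: [1.0, 0.7, 0.6]
finger_gap: 1.0
grip_force: 0.0
```

```bash
python3 -c "
from h import *
go([.528,.1275,.21],-6.9)"
```

```text
t 0.65 pos [0.3963 0.3481 0.2312] yawY -158.66 F [1.  0.7 0.6] gap 1.0 grip 0.0 j6 -0.66
  shift [ 0.2534 -0.0424  0.0212] turn 0.4929
```

>>> servo_tool(steps=[0.2534, -0.0424, 0, 0.493, 0.2534, -0.0424, 0, 0.493, 0.2534, -0.0424, 0, 0.493, 0.2534, -0.0424, 0, 0.493, 0.2534, -0.0424, 0, 0.493])

```text
t: 1.15
tool_pos: [0.5257, 0.1341, 0.2313]
orientation: [0.0, -0.665, 0.747, 0.0]
force: [0.2, 0.6, -0.1]
finger_gap: 1.001
grip_force: 0.0
```

```bash
python3 -c "
from h import *
st=arm.get_state(); p,d=imaging.snapshot('wrist'); np.savez('w1.npz',p=p,d=d); cv2.imwrite('pics/w1.png',p[:,:,::-1])
W=cloud('wrist',d,st); z=W[...,2]
m=((z>.125)&(z<.155)&(abs(W[...,1]-.127)<.06)&(abs(W[...,0]-.528)<.04)).astype(np.uint8)
n,l,s,c=cv2.connectedComponentsWithStats(m)
for i in range(1,n):
    if s[i,4]>200:
        q=W[l==i]; print(s[i],np.median(q[:,2]),cv2.minAreaRect((q[q[:,2]>.134][:,:2]*1000).astype(np.float32)))
go([.528,.1275,.118],-6.9)"
```

```text
[ 302  169   21  119 2309] 0.14000305455501524 ((529.5635986328125, 127.74349212646484), (85.30164337158203, 13.861698150634766), 82.78845977783203)
[303 296  18  14 207] 0.1343323303357447 ((537.1318969726562, 185.4716796875), (13.136764526367188, 2.901782751083374), 0.6654038429260254)
t 1.2 pos [0.5283 0.129  0.231 ] yawY 173.07 F [ 2.8 -1.2  1.1] gap 0.997 grip 0.0 j6 -0.66
  shift [1.20e-03 1.00e-04 1.13e-01] turn -0.0005
```

View pics/w1.png

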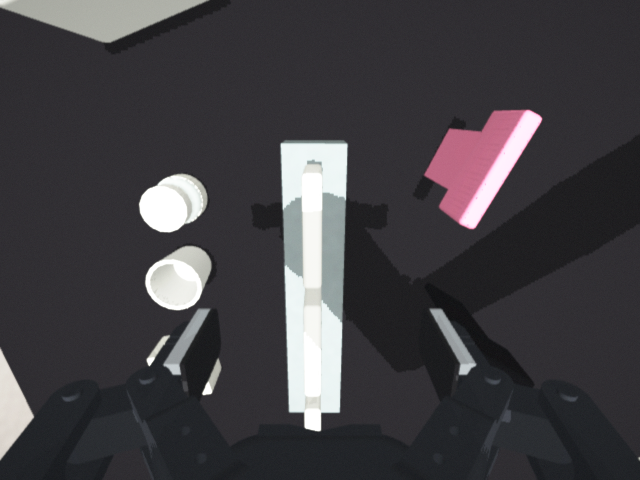

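The wrist view shows the target handle at about (312,200), centred between the open fingers, with its top at z = 0.140. The jar is at (170,205) and the cup at (178,278), both clear of the fingers. I'll descend and grip softly.

>>> servo_tool(steps=[0.0015, -0.0005, 0.05, 0, 0.0015, -0.0005, 0.09, 0, 0.0015, -0.0005, 0.113, 0, 0.0015, -0.0005, 0.113, 0, 0.0015, -0.0005, 0.113, 0], hand=1)

```text
t: 1.7
tool_pos: [0.526, 0.1347, 0.1187]
orientation: [-0.0, -0.666, 0.746, -0.0]
force: [0.2, 0.1, -0.3]
finger_gap: 0.998
grip_force: 0.0
```

>>> servo_tool(steps=[0, 0, 0, 0, 0, 0, 0, 0, 0, 0, 0, 0, 0, 0, 0, 0, 0, 0, 0, 0], hand=0, newtons=25)

```text
t: 2.2
tool_pos: [0.526, 0.1347, 0.1189]
orientation: [0.001, -0.665, 0.746, -0.0]
force: [2.7, -1.3, -1.4]
finger_gap: 0.159
grip_force: 24.7
```

>>> servo_tool(steps=[0, 0, 0, 0, 0, 0, 0, 0, 0, 0, 0, 0, 0, 0, 0, 0, 0, 0, 0, 0])

```text
t: 2.7
tool_pos: [0.5265, 0.1348, 0.1189]
orientation: [0.001, -0.665, 0.746, -0.001]
force: [4.2, -0.9, 2.6]
finger_gap: 0.159
grip_force: 25.7
```

>>> servo_tool(steps=[0, 0, -0.015, 0, 0, 0, -0.04, 0, 0, 0, -0.08, 0, 0, 0, -0.12, 0, 0, 0, -0.15, 0])

```text
t: 3.2
tool_pos: [0.5238, 0.1343, 0.2692]
orientation: [-0.002, -0.665, 0.747, 0.001]
force: [0.4, 0.2, -1.2]
finger_gap: 0.156
grip_force: 26.7
```

>>> servo_tool(steps=[0, 0, 0, 0, 0, 0, 0, 0])

```text
t: 3.4
tool_pos: [0.5236, 0.1344, 0.267]
orientation: [-0.002, -0.665, 0.747, 0.001]
force: [0.1, 0.8, -2.3]
finger_gap: 0.154
grip_force: 26.7
```

```bash
cat > held.py <<'E'
from h import *
import sys
st0=arm.get_state(); p,d=imaging.snapshot('wrist'); st=arm.get_state()
print(st0['tool_pos'].round(4),st['tool_pos'].round(4))
np.savez('w2.npz',p=p,d=d); cv2.imwrite(sys.argv[1],p[:,:,::-1])
W=cloud('wrist',d,st0); M=rot(st0['orientation']); L=(W-st0['tool_pos'])@M*1000
m=(abs(L[...,0])<70)&(abs(L[...,1])<12)&(L[...,2]>-35)&(L[...,2]<115)
for lo,hi in [(-35,-20),(-20,-5),(-5,10),(10,26),(30,50),(50,70),(70,90),(90,112)]:
    k=m&(L[...,2]>lo)&(L[...,2]<hi)
    if k.sum()>5: print(lo,hi,k.sum(),'x',np.percentile(L[k][:,0],[1,50,99]).round(1),'y',np.percentile(L[k][:,1],[2,50,98]).round(1),'z',np.percentile(L[k][:,2],[1,99]).round(1))
go(S+1.5e-3*ex+.17*ez,AZ)
E
python3 held.py pics/w2.png
```

```text
[0.5236 0.1344 0.267 ] [0.5234 0.1342 0.2661]
-35 -20 6149 x [-34.1  10.3  47.2] y [-9.9  0.8  9.9] z [-34.1 -20. ]
-20 -5 1738 x [-33.5  18.5  48.8] y [-11.2   0.4  11.2] z [-20.   -5.3]
-5 10 283 x [ 9.8 48.5 48.9] y [-8.2  0.8  9.2] z [-4.7  9.9]
10 26 205 x [46.  48.6 49. ] y [-5.7  0.8  7.2] z [10.2 25.5]
90 112 8 x [31.6 31.8 32.1] y [-2.2  0.2  2.6] z [106.1 108.6]
t 3.45 pos [0.5234 0.1342 0.2661] yawY 173.39 F [ 0.2 -0.3 -2.1] gap 0.156 grip 26.7 j6 -0.66
  shift [ 0.3205 -0.0416 -0.0336] turn -0.3493
```

View pics/w2.png

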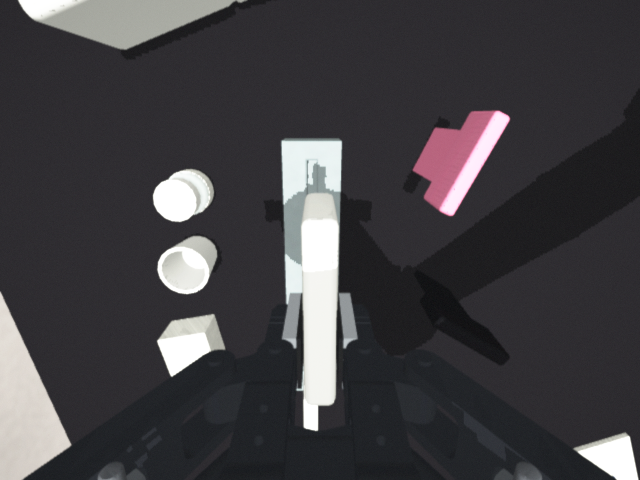

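The picture shows the plate held cleanly. The handle end is at (320,200) and the empty bay at (312,180). The plate's centre lies 5.8 mm along tool +x from the TCP. Next I'll move beside the slot and measure it from close by.

```bash
python3 -c "
from h import *
ey=np.array([-ex[1],ex[0],0])
go(S+.08*ey+.17*ez,AZ)"
```

```text
t 3.45 pos [0.5234 0.1342 0.2661] yawY 173.39 F [ 0.2 -0.3 -2.1] gap 0.156 grip 26.7 j6 -0.66
  shift [ 0.2459 -0.0128 -0.0336] turn -0.3493
```

>>> servo_tool(steps=[0.02, -0.001, -0.0336, -0.1, 0.06, -0.003, -0.0336, -0.2, 0.1, -0.005, -0.0336, -0.3, 0.14, -0.007, -0.0336, -0.349, 0.18, -0.009, -0.0336, -0.349])

```text
t: 3.95
tool_pos: [0.5119, -0.0465, 0.2992]
orientation: [0.002, 0.785, -0.619, -0.002]
force: [0.4, -0.1, -0.9]
finger_gap: 0.154
grip_force: 26.7
```

```bash
python3 -c "
from h import *
ey=np.array([-ex[1],ex[0],0])
go(S+.08*ey+.17*ez,AZ)"
```

```text
t 3.95 pos [ 0.5119 -0.0465  0.2992] yawY -166.52 F [ 0.4 -0.1 -0.9] gap 0.154 grip 26.7 j6 0.01
  shift [ 0.0622  0.0188 -0.0007] turn 0.0013
```

>>> servo_tool(steps=[0.03, 0.01, 0, 0.001, 0.055, 0.018, 0, 0.001, 0.062, 0.019, 0, 0.001, 0.062, 0.019, 0, 0.001, 0.062, 0.019, 0, 0.001])

```text
t: 4.45
tool_pos: [0.5093, -0.1094, 0.3007]
orientation: [0.001, 0.785, -0.62, -0.001]
force: [-0.0, 0.6, -1.0]
finger_gap: 0.157
grip_force: 26.7
```

```bash
cat > slot.py <<'E'
from h import *
import sys
st=arm.get_state(); p,d=imaging.snapshot('wrist'); np.savez('w3.npz',p=p,d=d)
g=cv2.cvtColor(p,cv2.COLOR_RGB2GRAY); W=cloud('wrist',d,st); print(st['tool_pos'])
# expected slot px
m,f,T=cam('wrist',st); c=np.linalg.inv(T)@np.r_[S,1]; u=m['cx']+f*c[0]/-c[2]; v=m['cy']-f*c[1]/-c[2]; print('expect px',u,v,'range',-c[2])
r=70; y0,x0=int(v)-r,int(u)-r; y0=max(y0,0)
cr=p[y0:int(v)+r,x0:int(u)+r]; print('crop origin',x0,y0,cr.shape)
cv2.imwrite(sys.argv[1],cv2.resize(cr,None,fx=4,fy=4,interpolation=cv2.INTER_CUBIC)[:,:,::-1])
E
python3 slot.py pics/s1.png
```

```text
[ 0.50925774 -0.10938846  0.30065298]
expect px 320.1235116720603 117.4650967558428 range 0.29678750750892974
crop origin 250 47 (140, 140, 3)
```

View pics/s1.png

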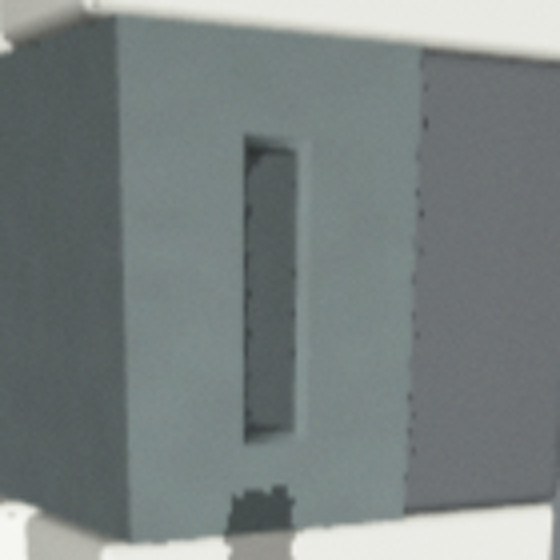

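The crop shows the slot clearly. Its outer mouth runs from about (245,133) to (308,440) in the crop, close to where I expected it. I'll refine the slot centre on the sloping plane.

Run:
```python
from h import *
class O: pass
st={'tool_pos':np.array([0.50925774,-0.10938846,0.30065298]),'orientation':arm.get_state()['orientation']}
m,f,T=cam('wrist',st)
ey=np.array([-ex[1],ex[0],0]); n=-.5*ex+.866*ez; xs=.866*ex+.5*ez
def cast(px):
    p=undist(m,f,np.array(px,float)/4-.375+[250,47]); d=np.c_[p[:,0],-p[:,1],-np.ones(len(p))]@T[:3,:3].T
    t=((S-T[:3,3])@n)/(d@n); return T[:3,3]+d*t[:,None]
Q=cast([(245,135),(245,443),(303,437),(310,145),(245,290),(307,290),(277,133),(272,443)])
for q in Q: print(q.round(4),'xs',((q-S)@xs*1000).round(2),'y',((q-S)@ey*1000).round(2),)
# slope plane from wrist depth
a=np.load('w3.npz'); W=cloud('wrist',a['d'],st)
M=np.zeros((480,640),np.uint8); 
for x0,x1 in [(135,235),(325,400)]: M[47+150//4:47+430//4,250+x0//4:250+x1//4]=1
q=W[M>0]; q=q[~np.isnan(q[:,2])]; C=q.mean(0); nn=np.linalg.svd(q-C,full_matrices=False)[2][2]; nn*=np.sign(nn[2])
print('tilt',np.degrees(np.arccos(nn[2])),'az',np.degrees(np.arctan2(nn[1],nn[0]))+180,'z at S',C[2]-(S-C)[:2]@nn[:2]/nn[2])
```

```text
[ 0.5406 -0.215   0.1344] xs 8.79 y -28.28
[ 0.5271 -0.1559  0.1347] xs 9.44 y 32.34
[ 0.5149 -0.1593  0.1275] xs -5.08 y 31.88
[ 0.5274 -0.2169  0.1268] xs -6.48 y -27.02
[ 0.534  -0.1863  0.1346] xs 9.11 y 1.21
[ 0.5213 -0.1892  0.127 ] xs -5.92 y 1.31
[ 0.5345 -0.2172  0.1307] xs 1.37 y -28.96
[ 0.5213 -0.1569  0.1314] xs 2.76 y 32.72
tilt 30.132829693372503 az 12.76214919557566 z at S 0.1295537441489241
```

```bash
cat >> h.py <<'E'
S=np.array([.5275,-.1874,.1303]); AZ=12.9
ex=np.array([np.cos(np.radians(AZ)),np.sin(np.radians(AZ)),0]); ey=np.array([-ex[1],ex[0],0])
def tip(X,Z,phi=0,off=.0058,Y=0):
    "plate tip at S+X ex+Z ez (mm), plate leaning phi deg to the front; TCP on plate axis 108.5 mm from tip"
    c=np.radians(phi); return go(S+X*1e-3*ex+(Y*1e-3+off)*ey+Z*1e-3*ez+.1085*(np.cos(c)*ez-np.sin(c)*ex),AZ)
E
python3 -c "
from h import *
tip(1.5,10)"
```

```text
t 4.5 pos [ 0.5095 -0.1091  0.301 ] yawY -166.6 F [-0.5 -0.1 -1.4] gap 0.155 grip 26.7 j6 0.13
  shift [ 0.0746 -0.001   0.0522] turn 0.0088
```

>>> servo_tool(steps=[0.03, 0, 0, 0.005, 0.06, -0.001, 0.01, 0.009, 0.0746, -0.001, 0.03, 0.009, 0.0746, -0.001, 0.045, 0.009, 0.0746, -0.001, 0.052, 0.009])

```text
t: 5.0
tool_pos: [0.5273, -0.1815, 0.2478]
orientation: [0.001, 0.782, -0.623, -0.002]
force: [0.0, -0.2, -1.7]
finger_gap: 0.154
grip_force: 26.6
```

>>> servo_tool(steps=[0, 0, 0, 0, 0, 0, 0, 0])

```text
t: 5.2
tool_pos: [0.5284, -0.1817, 0.2507]
orientation: [-0.0, 0.782, -0.623, 0.001]
force: [0.1, -0.4, -1.0]
finger_gap: 0.159
grip_force: 26.6
```

```bash
python3 -c "
from h import *
tip(1.5,-6)
ims=[]
for n in ['side','top']:
    p,d=imaging.snapshot(n); np.savez(n+'4.npz',p=p,d=d); ims.append(p)
a=cv2.resize(ims[0][60:240,290:440],(500,600),interpolation=cv2.INTER_CUBIC); 
p=ims[0][90:210,300:400]; cv2.imwrite('pics/a1.png',cv2.resize(p,(500,600),interpolation=cv2.INTER_CUBIC)[:,:,::-1])"
```

```text
t 5.2 pos [ 0.5284 -0.1817  0.2507] yawY -167.08 F [ 0.1 -0.4 -1. ] gap 0.159 grip 26.6 j6 0.27
  shift [-0.0005  0.0007  0.0179] turn 0.0004
```

View pics/a1.png

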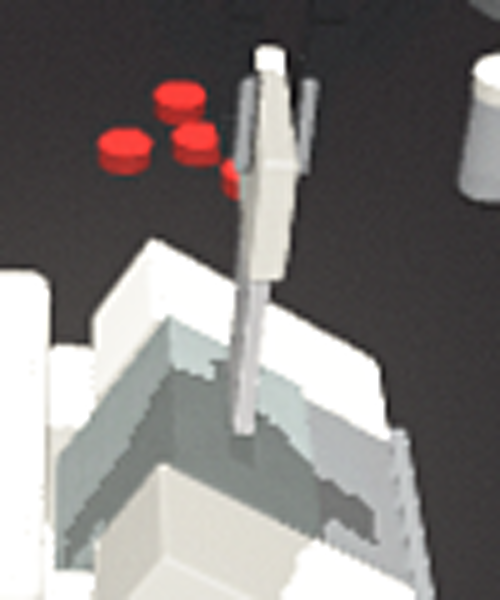

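The plate hangs vertically, with its blade tip just above the slot at about (240,430) in the crop. I'll lower it into the mouth slowly.

>>> servo_tool(steps=[0, 0.0005, 0.005, 0, 0, 0.0005, 0.009, 0, 0, 0.0005, 0.012, 0, 0, 0.0005, 0.014, 0, 0, 0.0005, 0.016, 0])

```text
t: 5.8
tool_pos: [0.5274, -0.1825, 0.2337]
orientation: [0.0, 0.782, -0.624, -0.0]
force: [-0.1, -0.8, -1.4]
finger_gap: 0.156
grip_force: 26.6
```

```bash
python3 -c "
from h import *
tip(1.5,-7)"
```

```text
t 5.8 pos [ 0.5274 -0.1825  0.2337] yawY -167.17 F [-0.1 -0.8 -1.4] gap 0.156 grip 26.6 j6 0.27
  shift [-0.001  -0.0006  0.0019] turn -0.0012
```

>>> servo_tool(steps=[-0.001, -0.0005, 0.002, 0, -0.001, 0.003, 0.003, 0, -0.001, 0.007, 0.003, 0, -0.001, 0.011, 0.003, 0, -0.001, 0.015, 0.0035, 0], newtons=20)

```text
t: 6.3
tool_pos: [0.5176, -0.1843, 0.2323]
orientation: [-0.005, 0.782, -0.623, 0.006]
force: [8.4, 2.7, -1.6]
finger_gap: 0.156
grip_force: 49.0
```

```bash
cat > tilt.py <<'E'
from h import *
for ph in (10,20,30): print(ph); tip(1.5+ph/12,-7,ph)
p,d=imaging.snapshot('side'); W=cloud('side',d); Q=W-S
X=Q@ex*1000;Y=Q@ey*1000;Z=Q[...,2]*1000
# blade/handle edge face nearest side cam: fit axis by points with Y> and white-ish
for lo in range(10,130,15):
    k=(abs(Y-35)<16)&(Z>lo)&(Z<lo+15)&(X>-110)&(X<30)
    if k.sum()>3: print(lo,k.sum(),'X',np.percentile(X[k],[5,50,95]).round(1),'Y',np.percentile(Y[k],[5,50,95]).round(1))
import sys
if len(sys.argv)>1: cv2.imwrite(sys.argv[1],cv2.resize(p[90:210,300:400],(500,600),interpolation=cv2.INTER_CUBIC)[:,:,::-1])
E
python3 tilt.py
```

```text
10
t 6.3 pos [ 0.5176 -0.1843  0.2323] yawY -167.12 F [ 8.4  2.7 -1.6] gap 0.156 grip 49.0 j6 0.27
  shift [-0.0006  0.0076  0.0021] turn -0.0003
20
t 6.3 pos [ 0.5176 -0.1843  0.2323] yawY -167.12 F [ 8.4  2.7 -1.6] gap 0.156 grip 49.0 j6 0.27
  shift [-0.0006  0.0251  0.0067] turn -0.0003
30
t 6.3 pos [ 0.5176 -0.1843  0.2323] yawY -167.12 F [ 8.4  2.7 -1.6] gap 0.156 grip 49.0 j6 0.27
  shift [-0.0006  0.0416  0.0144] turn -0.0003
10 80 X [-2.1 21.7 28.7] Y [20.1 27.4 48.4]
25 32 X [-4.8 -1.1  2.7] Y [20.1 25.5 27.2]
40 27 X [-6.4 -2.3  1.2] Y [22.8 24.7 27. ]
55 21 X [-7.2 -3.1  0.3] Y [21.1 24.8 27.4]
70 42 X [-11.7  -3.8   1.3] Y [27.8 41.5 43.4]
85 67 X [-12.6  -4.8   0.5] Y [23.4 41.4 43.6]
100 72 X [-13.5  -5.3  -0.5] Y [23.3 41.4 43.7]
115 79 X [-14.7  -8.1  -2.2] Y [21.7 37.5 43.1]
```

The gripper doesn't give way (49 N on the pad) and the plate is tilted only about 3°. So I'll open a little, leaving the fingers as a cage, and let the plate lean to the slot angle against them.

>>> servo_tool(steps=[0, -0.003, 0.001, 0, 0, -0.003, 0.001, 0, 0, -0.003, 0.001, 0, 0, -0.003, 0.001, 0, 0, -0.003, 0.001, 0], hand=0.38)

```text
t: 6.85
tool_pos: [0.5149, -0.1843, 0.2292]
orientation: [0.0, 0.782, -0.624, -0.0]
force: [-0.6, -0.9, -0.4]
finger_gap: 0.378
grip_force: 0.2
```

```bash
python3 tilt.py
```

```text
10
t 6.85 pos [ 0.5149 -0.1843  0.2292] yawY -167.18 F [-0.6 -0.9 -0.4] gap 0.378 grip 0.2 j6 0.27
  shift [ 0.      0.005  -0.0009] turn -0.0013
20
t 6.85 pos [ 0.5149 -0.1843  0.2292] yawY -167.18 F [-0.6 -0.9 -0.4] gap 0.378 grip 0.2 j6 0.27
  shift [0.0001 0.0224 0.004 ] turn -0.0013
30
t 6.85 pos [ 0.5149 -0.1843  0.2292] yawY -167.18 F [-0.6 -0.9 -0.4] gap 0.378 grip 0.2 j6 0.27
  shift [0.0001 0.0387 0.012 ] turn -0.0013
10 84 X [-3.3 21.9 28.7] Y [20.8 27.5 49.3]
25 31 X [-7.3 -2.5  1.2] Y [22.3 24.9 27.3]
40 32 X [-11.   -6.4  -2.8] Y [19.8 24.3 26.6]
55 16 X [-13.3  -7.1  -5.3] Y [21.8 28.2 42.3]
70 70 X [-18.3 -10.2  -5.1] Y [22.7 41.2 43.6]
85 72 X [-21.2 -12.4  -7.7] Y [25.1 41.1 43.5]
100 103 X [-24.9 -17.2 -10.8] Y [22.1 40.4 43.7]
115 27 X [-27.8 -17.8   1.2] Y [19.3 29.1 41.1]
```

It works: the plate leans about 11° against the front finger and its tip is held in the slot. I'll continue the arc.

>>> servo_tool(steps=[0, 0.006, 0.001, 0, 0, 0.012, 0.003, 0, 0, 0.018, 0.005, 0, 0, 0.023, 0.007, 0, 0, 0.026, 0.009, 0])

```text
t: 7.4
tool_pos: [0.4895, -0.1901, 0.2204]
orientation: [-0.0, 0.782, -0.624, 0.0]
force: [-0.5, -0.0, -0.9]
finger_gap: 0.377
grip_force: 0.0
```

```bash
python3 tilt.py pics/a2.png
```

```text
10
t 7.4 pos [ 0.4895 -0.1901  0.2204] yawY -167.18 F [-0.5 -0.  -0.9] gap 0.377 grip 0.0 j6 0.29
  shift [ 0.     -0.0211 -0.0098] turn -0.0013
20
t 7.4 pos [ 0.4895 -0.1901  0.2204] yawY -167.18 F [-0.5 -0.  -0.9] gap 0.377 grip 0.0 j6 0.29
  shift [ 0.     -0.0037 -0.0049] turn -0.0013
30
t 7.4 pos [ 0.4895 -0.1901  0.2204] yawY -167.18 F [-0.5 -0.  -0.9] gap 0.377 grip 0.0 j6 0.29
  shift [0.     0.0126 0.0031] turn -0.0013
10 138 X [-16.3  -2.3  28.5] Y [20.9 39.7 47.8]
25 93 X [-28.5 -15.   -8.4] Y [22.9 40.7 43.4]
40 53 X [-28.4 -21.4 -16.6] Y [20.9 35.3 42.7]
```

View pics/a2.png

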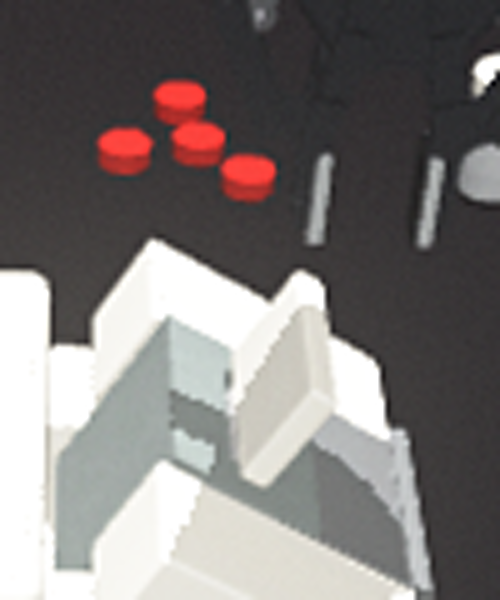

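The plate slid into the slot under its own weight. The picture shows the handle at about (290,380) in the crop, leaning with the slot, and its shoulders at or near the face. I'll shut the fingers and press on the handle's top along the slot to be sure it is home.

>>> servo_tool(steps=[0, 0, 0, 0, 0, 0, 0, 0, 0.006, -0.007, 0.0, 0, 0.006, -0.012, 0.01, 0, 0.006, -0.012, 0.025, 0], hand=0, newtons=30)

```text
t: 7.95
tool_pos: [0.5048, -0.1933, 0.1952]
orientation: [-0.001, 0.782, -0.624, 0.001]
force: [0.8, 0.4, -0.5]
finger_gap: 0.001
grip_force: 0.0
```

```bash
cat > seat.py <<'E'
from h import *
go(S-.025*ex+.0433*ez,AZ)
n=-.5*ex+.866*ez; xs=.866*ex+.5*ez
for cm in ('side','top'):
    p,d=imaging.snapshot(cm); W=cloud(cm,d); Q=W-S
    N=Q@n*1000;Y=Q@ey*1000;s=Q@xs*1000
    k=(abs(Y)<48)&(abs(s)<10)&(N>-3)&(N<75)&(p.min(2)>120)
    t=k&(N>40); print(cm,'N pct',np.percentile(N[k],[2,50,90,98]).round(1),'face-ref',np.median(N[(abs(Y)<25)&(s>14)&(s<30)]).round(1),'top: n',t.sum(),'N med',np.median(N[t]).round(1),'s',np.percentile(s[t],[5,50,95]).round(1),'Y',np.percentile(Y[t],[2,98]).round(1))
E
python3 seat.py
```

```text
t 7.95 pos [ 0.5048 -0.1933  0.1952] yawY -167.16 F [ 0.8  0.4 -0.5] gap 0.001 grip 0.0 j6 0.29
  shift [-0.0007  0.0017  0.0216] turn -0.0011
side N pct [-1.7 27.9 48.7 49.7] face-ref 117.3 top: n 199 N med 47.8 s [-5.7  3.1  6.7] Y [-35.6  42.6]
top N pct [ 6.  44.  51.9 53.6] face-ref 177.5 top: n 174 N med 49.6 s [-8.3 -0.2  4.4] Y [ 7.1 42.1]
```

>>> servo_tool(steps=[0, 0.002, 0.006, 0, 0, 0.002, 0.012, 0, 0, 0.001, 0.016, 0, 0, 0, 0.019, 0, 0, 0, 0.021, 0])

```text
t: 8.55
tool_pos: [0.5032, -0.1933, 0.1753]
orientation: [0.0, 0.782, -0.623, 0.0]
force: [-3.5, 2.4, 11.1]
finger_gap: -0.0
grip_force: 5.6
```

>>> servo_tool(steps=[0, -0.001, 0.001, 0, 0, -0.001, 0.002, 0, 0, -0.001, 0.002, 0])

```text
t: 8.85
tool_pos: [0.5037, -0.1932, 0.1754]
orientation: [0.001, 0.782, -0.623, 0.0]
force: [-6.4, 3.1, 13.9]
finger_gap: -0.003
grip_force: 6.7
```

>>> servo_tool(steps=[0, -0.001, 0.002, 0, 0, -0.001, 0.003, 0, 0, -0.001, 0.003, 0])

```text
t: 9.15
tool_pos: [0.504, -0.1932, 0.175]
orientation: [0.001, 0.782, -0.623, 0.001]
force: [-12.1, 4.9, 26.6]
finger_gap: 0.003
grip_force: 13.1
```

>>> servo_tool(steps=[0, 0, -0.01, 0, 0, 0, -0.05, 0, 0, 0, -0.1, 0, 0, 0, -0.15, 0, 0, 0, -0.15, 0])

```text
t: 9.65
tool_pos: [0.5085, -0.1939, 0.328]
orientation: [-0.003, 0.782, -0.623, 0.008]
force: [0.9, 0.3, -0.5]
finger_gap: 0.0
grip_force: 0.0
```

>>> servo_tool(steps=[-0.05, 0, 0, 0, -0.1, 0, 0, 0, -0.15, 0, 0, 0, -0.15, 0, 0, 0, -0.15, 0, 0, 0])

```text
t: 10.15
tool_pos: [0.4719, -0.0454, 0.3197]
orientation: [-0.0, 0.783, -0.622, 0.0]
force: [-0.4, 0.1, -0.0]
finger_gap: -0.004
grip_force: 0.0
```

```bash
python3 seat.py
python3 - <<'E'
from h import *
p,d=imaging.snapshot('side'); q,d2=imaging.snapshot('top')
a=cv2.resize(p[100:480,60:440],(500,500),interpolation=cv2.INTER_AREA)
b=cv2.resize(p[110:220,300:400],(290,319),interpolation=cv2.INTER_CUBIC); c=cv2.resize(q[195:300,370:500],(290,181),interpolation=cv2.INTER_CUBIC)
cv2.imwrite('pics/end.png',np.hstack([a,np.vstack([b,c])])[:,:,::-1])
E
```

```text
t 10.15 pos [ 0.4719 -0.0454  0.3197] yawY -166.99 F [-0.4  0.1 -0. ] gap -0.004 grip 0.0 j6 -0.02
  shift [0.1509 0.0029 0.1461] turn 0.0018
side N pct [-1.7 28.2 48.9 49.7] face-ref -1.0 top: n 211 N med 48.0 s [-6.   3.2  6.3] Y [-39.6  43. ]
top N pct [-1.3 38.1 51.6 53.5] face-ref 0.6 top: n 394 N med 49.8 s [-7.8 -0.3  4.5] Y [-40.2  40.5]
```

View pics/end.png

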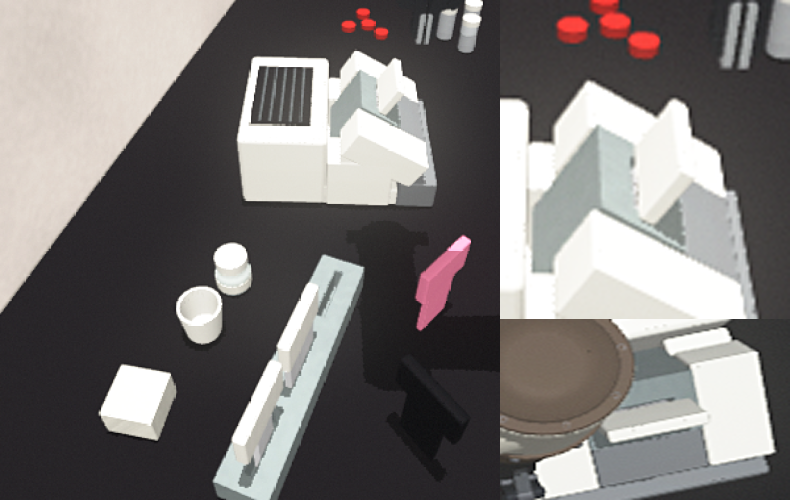

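The picture shows the plate seated at about (398,85), with its top 49–50 mm above the sloping face, as it should be when home. It did not move under a 27 N press. The other two plates still stand in the rack at about (258,410) and (300,335), and the jar, cup and carton are untouched.

```bash
python3 -c "
from h import *
print(arm.hand_in())"
```

```text
the job is handed in; nothing more can be done
None
```

The 52 mm check plate is fully home in the analyser's slot and the job is handed in (about 10 s); it slid most of the way in by its own weight when I opened the fingers to let it tilt, then I pressed it home with the shut fingers at 27 N, and nothing else was moved.

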